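# Set the phone on its table stand, draw out the brace leg and clamp it

## Task

Lay the phone in the orange case on the sloped rest of the stand, screen up, straight along the slope with one end against the lip at the foot of the slope, and let go of it. Then draw the stand's spring-loaded leg out until its yellow pointer is level with the green mark and, while you keep it there, swing the red cam lever fully closed against the black grip block. The spring would pull the leg back in, so finish while still holding the leg at the mark with the lever closed; do not shift the green mark, do not close the lever before the leg is at the mark, and leave the other things on the table where they are.

Things in the scene. Friction and masses are not known exactly. Their poses are not given: they have to be found in the camera images.
- phone: loose phone in an orange rubber case, dark screen on top, 136 (its x) x 64 (its y) x 14 mm, about 0.23 kg, starting flat on the table; origin at the centre of its underside (the back), z out of the screen. Either end may be the lower one on the rest.
- stand: the fixed phone stand; origin on the table under the rest's origin, axes level, x away from the robot, the leg coming out towards -y. Dark steel base plate 130 (x) x 100 (y) x 12 mm, a round post 28 mm wide under the rest, and the leg's aluminium sleeve from y = -35 to -160 mm.
- rest: fixed sloped rest of the stand: aluminium plate, 120 mm up the slope, 44 mm wide (narrower than the phone), 0.52 rad from level, black lip at its lower end standing 12 mm proud (inner face at x = -60 mm). Origin: centre of the plate's top face, 88 mm above the table; x up the slope away from the robot, y across, z square out of it. A phone against the lip has its origin at (8, 0, 0) mm.
- leg: brace leg sliding out of the stand's sleeve at table height. Origin at table level under the grip block; x level, square to the leg; z up. Starts fully in; slides up to 90 mm towards its own -y (outward) against a spring, 3 N at the start, 5.7 N at full length. Grip block: black, x -8 to 8, y -22 to 20, z 12 to 46 mm. The sleeve is 36 mm wide, 26 mm high and ends at y = +40 mm when the leg is in.
- leg_grip (a point): point on the leg at the top of the grip block (z 45 mm): the middle, along x, of block and closed lever together, 25 mm wide there; in the leg's frame at (4.5, -1, 45) mm.
- crossbar (a point): middle of the inner face of the aluminium cross-bar at the leg's outer end, at (0, -28, 20) mm in the leg's frame. Bar: 110 mm along x (-55 to 55), 10 mm thick, z 6 to 34 mm. Fingers pointing down either side of block and lever, just inside the bar, can push it outward with their sides and then squeeze lever and block together.
- lever (a joint): red cam lever on a vertical pin at (13, 25) mm in the leg's frame, 45 mm long, 8 mm thick, z 16 to 44 mm, pointing outward along the leg. Value in rad: 0 = closed, along the block's +x side (x 9 to 17 mm); starts at 0.32 to 0.42, free end swung out to the leg's +x. It stays where it is left; about 2.5 N at the tip moves it.
- lever_tip (a point): free end of the red lever, mid thickness, 30 mm above the table.
- pointer (a point): top of the yellow pointer tab (12 mm along x, 5 mm along y) fixed on the leg, on its centre line 145 mm inward (+y) of the leg's origin, 35 mm above the table; it rides along the top of the sleeve.
- mark (a point): top of the green mark, a clip (20 mm along x, 5 mm along y) on the sleeve's edge, 34 mm above the table, 18 mm to the leg's -x side of the pointer's path, 40 to 80 mm outward of the pointer at the start. Axes as the leg's: pointer and mark are level when they have the same y in them.
- remote: grey television remote, 150 x 44 x 18 mm, lying on the table (not the phone); bystander, to be left alone; origin at the centre of its underside
- jar: amber spice jar with white cap, 52 mm wide, 65 mm tall; bystander, to be left alone; origin at the centre of its underside
- pepper_mill: dark wood pepper mill, 52 mm wide, 155 mm tall; bystander, to be left alone; origin at the centre of its underside
- mug: white mug, 80 mm wide, 90 mm tall; bystander, to be left alone; origin at the centre of its underside
- water: clear water bottle, 80 mm wide, 290 mm tall; bystander, to be left alone; origin at the centre of its underside
- salad_bowl: blue salad bowl, 220 mm wide, 80 mm tall; bystander, to be left alone; origin at the centre of its underside
Things that resemble listed ones, but are neither listed nor needed, are in the scene too. Leave any purple look-alike of the phone alone.

How it is judged:
On the way, in this order (a step that is already met when the one before it is completed fails the run):
1. the phone lies on the sloped rest, against or near the lip, let go (x of phone in the frame of rest between -0.008 and 0.026 m and y of phone in the frame of rest between -0.015 and 0.015 m and z of phone in the frame of rest between -0.005 and 0.005 m and angle between the z axis of phone and the z axis of rest, either way round below 0.1 rad and angle between the x axis of phone and the x axis of rest, either way round below 0.25 rad and angle between phone's own z axis and vertical below 0.8 rad and contact force between the fingers and phone below 0.1 N and linear speed of phone below 0.02 m/s), for 0.3 s.
2. the leg is held with its pointer at the mark while the lever is still open (y of pointer in the frame of mark between -0.005 and 0.005 m and value of joint lever above 0.2 rad and contact force between the fingers and leg above 1 N), for 0.2 s.
At the end, for the whole second after the job is handed in: Phone on the rest, screen up, flat (5 mm, 0.1 rad), straight (0.25 rad), within 15 mm across and -8 to +26 mm up the slope, let go and still; pointer within 5 mm of the mark; lever within 0.08 rad of closed; fingers still hold the leg (over 2 N), leg at rest (all of step 1 and y of pointer in the frame of mark between -0.005 and 0.005 m and value of joint lever below 0.08 rad and contact force between the fingers and leg above 2 N and linear speed of leg below 0.01 m/s); the arm keeps its last pose, push and grip.
It fails at once if the lever is closed while the leg is more than 8 mm off the mark (value of joint lever below 0.12 rad and (y of pointer in the frame of mark above 0.008 m or y of pointer in the frame of mark below -0.008 m)).
It fails at once if the green mark is shifted (distance of mark from where it was at the start of the episode above 0.004 m).
It fails at once if another thing on the table is pushed away (distance of any of remote, jar, pepper_mill, mug, water, salad_bowl from where it was at the start of the episode above 0.03 m).
It also fails if it takes over 58 s, if anything falls off the work surface, if the arm or the gripper's body presses on something with over 40 N, if the wrist force passes 120 N, or if a joint passes its speed limit or range.

## Robot

A 6-joint arm with a two-finger parallel gripper is mounted at the origin on the work surface. World frame = base frame: x ahead of the robot, y to its left, z up, the work surface at z = 0. Lengths are in m, angles in rad, forces in N, time in s.
With the tool pointing down it reaches from about 0.3 to 0.875 m from the base axis. Payload 4.2 kg.
Tool frame: the origin (TCP) lies on the front face of the gripper's body, between the roots of the fingers; the fingertips stand 73 mm ahead of it and the grasp point (between the pads) lies 54 mm ahead of it; z points along the fingers, y is the direction in which the jaws open and shut (so a half turn about z gives the same grasp; the last joint's range is limited). The gripper opens to 85 mm and grips with 20 to 120 N. Pads are 22 mm wide; open, the fingers measure 114 mm over their backs; the gripper's body (76 mm by 85 mm) begins 54 mm behind the grasp point. The pads swing forward as they close: fully open they stand 13 mm farther back than shut.
Start: joints at [-0.02, 0.32, 1.565, -0, 1.257, -0.02], TCP at [0.575, 0, 0.304] pointing down, gripper open.
Joint ranges: [-3.11, 3.11], [-0.84, 2.01], [0.21, 2.61], [-1.34, 4.49], [0.05, 2.63], [-2.56, 2.56]. Speed limits (rad/s): [2.57, 2.57, 3.14, 3.14, 3.14, 3.14].

## Interface

Orientations are given as a unit quaternion [x, y, z, w].
In Python, from cell import r, optics gives the robot as it stands. The module is installed in compiled form; this text tells all that it offers.
- The arm moves only by the shell command python3 -m inch 'ROWS' [FORCE]. ROWS is JSON, one flat list of numbers, 5 for each row, row after row: the shift along the tool's x, y, z scaled (see below), then the turn about the tool's z scaled (see below), then the closure, from -1 (fully open) to 1 (shut). In form: [tx, ty, tz, roll, grip, tx, ty, tz, roll, grip, ...]. A call has 1 to 10 rows; each row is the pose to reach, as a shift and turn from the pose commanded when the call began, along the tool's axes at that moment, turning the shorter way round; what a row does not reach only later rows make up. The controller multiplies each number of a shift by 0.5 m and each number of a turn by 2 pi rad. A row lasts 1/10 s, in which the tool goes at most 50 mm and 8.59 degrees, less where a joint would pass 70% of its speed; a pose out of reach is approached as far as the arm can. A call with a number of a shift or a turn outside -1 to 1 is refused whole. A call with a gripper value outside its range is refused whole. The fingers move at their own pace and stop on an object; FORCE is the grip in N (left out, the last holds). Time passes only in rows, so rows that repeat a pose let the fingers close. It gives the time, the measured TCP pose, the force and the opening at its end, in the units of the state.
- r.read_state(): the state, without advancing time (a new reading comes with each control period).
- optics.read_camera(name): name is "scene" or "side" or "wrist"; returns a dict with "color" (400x640x3 uint8, red, green, blue), "vertical_fov" (degrees; the focal length in pixels is half the picture's height over the tangent of half this angle, whatever the lens; pixels are square), "cx", "cy" (the principal point, pixels), "D" ([k1, k2, p1, p2, k3] as OpenCV has them; the pictures are not rectified), "R" (3x3) and "t" (3): a world point X has camera coordinates R X + t. Camera axes: x right, y down, z forward; pixel columns grow to the right and rows downward; lengths in m; the calibration is good to about 2 mm. A picture is of the moment at which its call begins. There is no depth.
- r.close_job(): hands the job in, once; it reports no verdict.
The state is a dict: "t": time; "joint_positions": joint angles; "qvel": joint speeds; "tau": joint torques, N m; "ee_pos": TCP position; "tool_rot": TCP orientation; "force": force on the tool from outside, world axes, zero at the start; "wrist_torque": the same for the moment, N m; "grip_width": finger opening in m.
Only numpy, scipy, OpenCV 4.12 (cv2) and the standard library are available. Lean on these libraries where they do the work, as an engineer would, in place of code of your own. Each camera call takes 0.05 s, during which the arm holds its last target.

## Working session

There is one attempt and no reset: what is moved stays moved. The work goes in short steps, Python scripts to look and compute and a shell command to move; the robot and the scene stay as the last step left them, time stands still between calls to the robot, and variables do not carry over. Pictures are saved under pics/ and viewed, and the job is handed in when it is done.

```bash
mkdir -p pics; ls; python3 - <<'E'
from cell import r, optics
import cv2
s=r.read_state(); print(s)
for n in ["scene","side","wrist"]:
    c=optics.read_camera(n); cv2.imwrite(f"pics/{n}0.png",c["color"][:,:,::-1])
    print(n,c["vertical_fov"],c["cx"],c["cy"],c["D"],c["R"],c["t"])
E
```

```text
pics
{'t': 0.0, 'joint_positions': array([-2.00088068e-02,  3.20285372e-01,  1.56570634e+00, -1.20341229e-05,
        1.25738087e+00, -1.99901537e-02]), 'qvel': array([ 0.00062835, -0.00048788, -0.00141401, -0.00017273,  0.00024473,
        0.00229   ]), 'tau': array([ 7.05825660e-04, -4.15526962e+01, -2.34157133e+01, -1.88356019e-06,
        8.09230405e-03,  1.54784908e-05]), 'ee_pos': array([5.74643273e-01, 2.82419554e-08, 3.03075285e-01]), 'tool_rot': array([ 7.07111781e-01,  7.07101222e-01, -6.20717656e-04, -6.37796476e-04]), 'force': array([ 1.15145297e-03,  1.51043246e+00, -6.92880887e-01]), 'wrist_torque': array([-0.03862556, -0.01402856, -0.00114064]), 'grip_width': 0.0853335725323069}
scene 46.608063427588405 324.81026698625413 198.7805056752424 [-0.13982721  0.          0.          0.          0.        ] [[ 0.7548546   0.65588954  0.00185516]
 [ 0.37317494 -0.42715263 -0.82357823]
 [-0.53938391  0.62237411 -0.56719967]] [-0.4228257  -0.11110215  1.62942368]
side 44.45771642716815 315.0655784709935 198.4304924237361 [-0.0079059  0.         0.         0.         0.       ] [[-0.98213983 -0.18812384 -0.00328101]
 [-0.12846756  0.68322837 -0.71881505]
 [ 0.13746793 -0.70555539 -0.69519361]] [0.52666332 0.12070045 1.51579055]
wrist 58.796220146316095 322.4113826166865 199.69057090509725 [0.02000577 0.         0.         0.         0.        ] [[ 9.99998077e-01 -6.48140964e-05 -1.95988457e-03]
 [ 4.76110922e-04 -9.61522587e-01  2.74725478e-01]
 [-1.90227936e-03 -2.74725883e-01 -9.61520707e-01]] [-0.57549965 -0.03530425  0.3785096 ]
```

View pics/scene0.png

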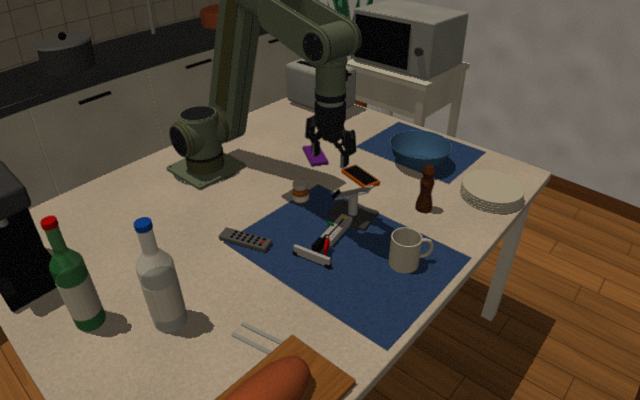

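View pics/side0.png

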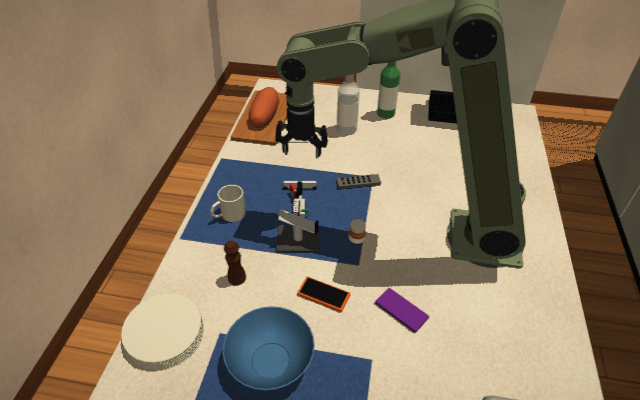

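View pics/wrist0.png

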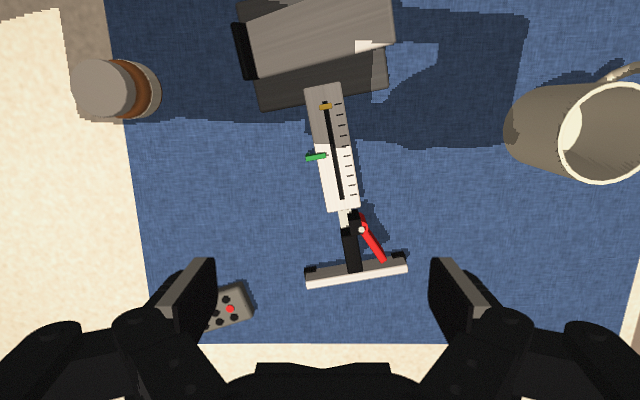

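```bash
cat > h.py <<'E'
import numpy as np, cv2
from cell import r, optics
from scipy.spatial.transform import Rotation as Ro
def cam(n,save=None):
    c=optics.read_camera(n)
    if save: cv2.imwrite(f"pics/{save}.png",c["color"][:,:,::-1])
    np.savez(f"pics/{save or n}.npz",**{k:np.array(v) for k,v in c.items()})
    return c
def load(n): return dict(np.load(f"pics/{n}.npz"))
def K(c):
    f=200/np.tan(np.radians(float(c["vertical_fov"]))/2)
    return np.array([[f,0,float(c["cx"])],[0,f,float(c["cy"])],[0,0,1]])
def pix2w(c,uv,z):
    p=cv2.undistortPoints(np.array(uv,float).reshape(-1,1,2),K(c),np.array(c["D"],float)).reshape(-1,2)
    R=np.array(c["R"]);t=np.array(c["t"]); o=-R.T@t
    d=np.c_[p,np.ones(len(p))]@R
    return o+d*((np.asarray(z)-o[2])/d[:,2])[:,None]
def w2pix(c,X):
    R=np.array(c["R"]);t=np.array(c["t"])
    return cv2.projectPoints(np.array(X,float).reshape(-1,1,3),cv2.Rodrigues(R)[0],t,K(c),np.array(c["D"],float))[0].reshape(-1,2)
def crop(n,src,x0,y0,w,h,s):
    im=cv2.imread(f"pics/{src}.png")[y0:y0+h,x0:x0+w]
    im=cv2.resize(im,None,fx=s,fy=s,interpolation=cv2.INTER_CUBIC)
    for k in range(0,w,10): cv2.putText(im,str(x0+k),(k*s,8),0,0.3,(0,255,255),1); cv2.line(im,(k*s,10),(k*s,14),(0,255,255),1)
    for k in range(0,h,10): cv2.putText(im,str(y0+k),(0,k*s+4),0,0.3,(0,255,255),1)
    cv2.imwrite(f"pics/{n}.png",im)
E
python3 - <<'E'
from h import *
for n in ["scene","side","wrist"]: cam(n,n+"1")
crop("w1c","wrist1",225,0,200,150*2,2) if 0 else None
crop("w1a","wrist1",230,0,190,150,4)
crop("w1b","wrist1",290,140,130,150,4)
crop("s1a","side1",285,265,150,75,5)
E
```

```text
(no output)
```

View pics/w1a.png

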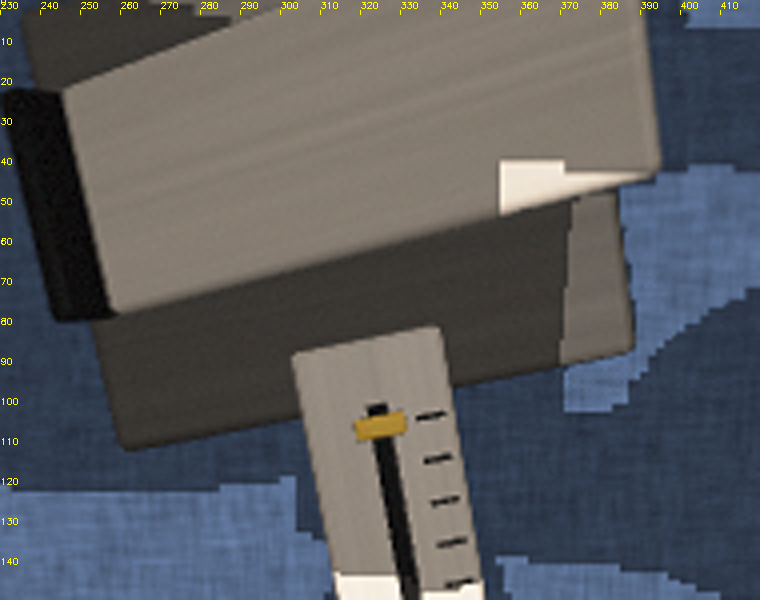

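View pics/w1b.png

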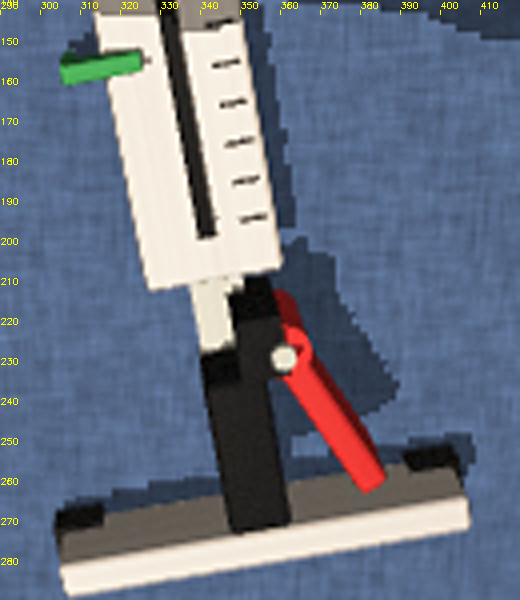

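View pics/s1a.png

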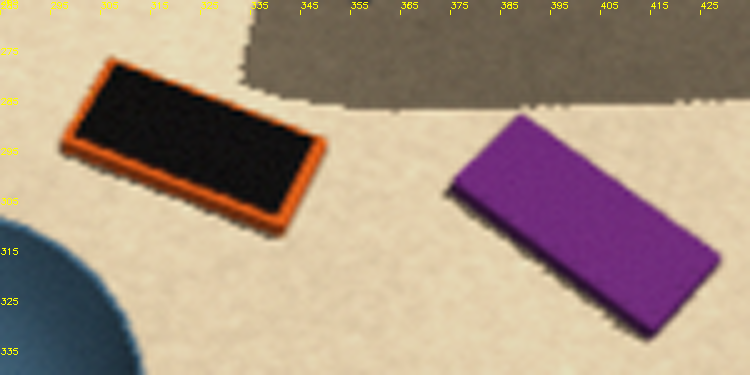

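```bash
python3 - <<'E'
from h import *
np.set_printoptions(precision=4,suppress=True)
c=load("side1")
P=pix2w(c,[(307.4,276.6),(350.2,293),(341.5,310),(297.6,293.5)],0.014)
print(P,P.mean(0)); 
for i in range(4): print(np.linalg.norm(P[i]-P[(i+1)%4]))
e=(P[1]-P[0]+P[2]-P[3]);print(np.degrees(np.arctan2(e[1],e[0])))
c=load("wrist1")
# pointer top centre, z .035: crop (380,427)/4 
pt=pix2w(c,[(230+380/4,425/4)],.035)[0]
mk=pix2w(c,[(290+102/4,140+66/4)],.034)[0]
print("ptr",pt,"mark",mk)
# crossbar top corners z=.034 : crop inner edge & outer edge
cb=pix2w(c,[(290+62/4,140+548/4),(290+470/4,140+470/4) ],.034); print("bar inner? ",cb)
cb=pix2w(c,[(290+60/4,140+565/4),(290+466/4,140+495/4)],.034);print(cb, np.linalg.norm(cb[1]-cb[0]))
d=cb[1]-cb[0];print("ang",np.degrees(np.arctan2(d[1],d[0])))
# slot line at z .026
sl=pix2w(c,[(230+377/4,408/4),(290+205/4,140+235/4)],.026);d=sl[0]-sl[1];print("slot",sl,np.degrees(np.arctan2(-d[0],d[1])))
# rest lower edge right plate: corners lower-left (115,313) z at x=-60,y=-22 ; lower right (660,175)
th=.52
zl=.088-.06*np.sin(th); zr=.088+.06*np.sin(th)
q=pix2w(c,[(230+115/4,313/4),(230+660/4,175/4),(230+62/4,88/4)],[zl,zr,zl]);print("rest corners",q,zl,zr)
d=q[1]-q[0];print(np.degrees(np.arctan2(d[1],d[0])),np.linalg.norm(d[:2]),120*np.cos(th),np.linalg.norm(q[2]-q[0]))
# lever
lv=pix2w(c,[(290+284/4,140+358/4),(290+372/4,140+482/4)],.044);d=lv[1]-lv[0];print("lever",lv,np.linalg.norm(d),np.degrees(np.arctan2(d[1],d[0])))
E
```

```text
[[0.5087 0.2594 0.014 ]
 [0.3813 0.2924 0.014 ]
 [0.3967 0.351  0.014 ]
 [0.5238 0.321  0.014 ]] [0.4527 0.3059 0.014 ]
0.13158370494237456
0.06060801443175746
0.13060220993079663
0.06337547476030105
166.12076821463828
ptr [0.5783 0.0628 0.035 ] mark [0.5693 0.0163 0.034 ]
bar inner?  [[ 0.5581 -0.1119  0.034 ]
 [ 0.6644 -0.0893  0.034 ]]
[[ 0.5575 -0.1169  0.034 ]
 [ 0.6638 -0.0964  0.034 ]] 0.10827449025225987
ang 10.897740111883081
slot [[ 0.5777  0.0665  0.026 ]
 [ 0.5951 -0.0281  0.026 ]] 10.418324486020387
rest corners [[0.5226 0.0859 0.0582]
 [0.624  0.1043 0.1178]
 [0.5143 0.1284 0.0582]] 0.058187191729375795 0.1178128082706242
10.32148406958469 0.10306114399234796 104.13830156131799 0.043341522834280236
lever [[ 0.614  -0.0546  0.044 ]
 [ 0.6373 -0.0879  0.044 ]] 0.04066613282529425 -55.1828536083641
```

```bash
python3 -m inch '[0.2,-0.05,0,-0.06,-1, 0.4,-0.1,0,-0.12,-1, 0.612,-0.16,0,-0.211,-1, 0.612,-0.16,0,-0.211,-1, 0.612,-0.16,0,-0.211,-1, 0.612,-0.16,0,-0.211,-1, 0.612,-0.16,0,-0.211,-1, 0.612,-0.16,0,-0.211,-1, 0.612,-0.16,0,-0.211,-1, 0.612,-0.16,0,-0.211,-1]' 30
python3 - <<'E'
from h import *
print(r.read_state()["joint_positions"])
cam("wrist","wrist2")
c=load("side1"); print(pix2w(c,[(236,283),(268,386)],0),pix2w(c,[(268,348)],.08))
E
```

```text
t: 1.3
ee_pos: [0.4948, 0.3063, 0.3038]
tool_rot: [0.122, 0.993, -0.0, -0.0]
force: [-0.1, -0.6, -0.0]
grip_width: 0.0854
[ 5.34608649e-01  3.30771680e-01  1.54837090e+00 -6.48289228e-05
  1.26272745e+00 -7.91492226e-01]
[[0.70657447 0.30914082 0.        ]
 [0.53942267 0.5856948  0.        ]] [[0.54817087 0.5304682  0.08      ]]
```

View pics/wrist2.png

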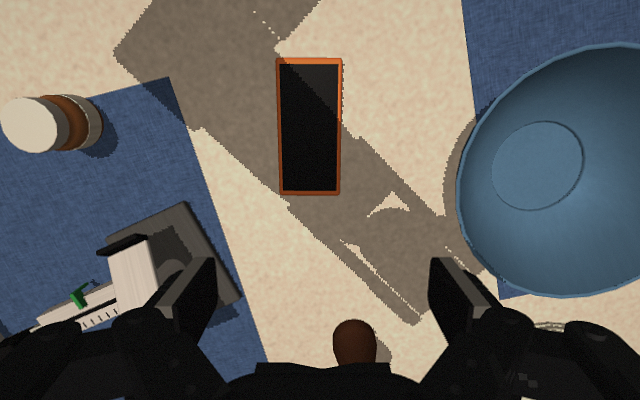

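```bash
python3 - <<'E'
from h import *
crop("w2a","wrist2",260,45,100,160,4)
E
```

```text
(no output)
```

View pics/w2a.png

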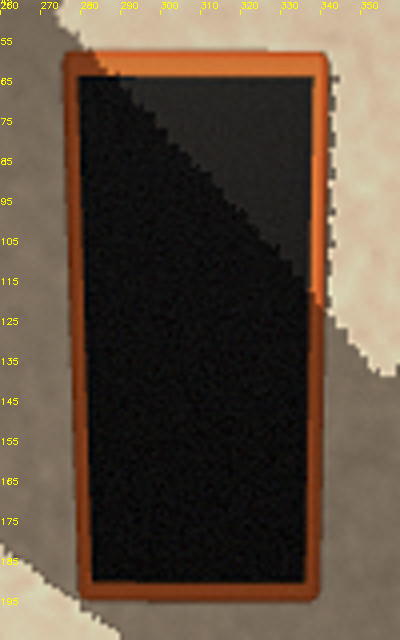

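```bash
python3 - <<'E'
from h import *
np.set_printoptions(precision=4,suppress=True)
c=load("wrist2")
P=pix2w(c,[(276.5,58),(341.7,58),(339.5,194.7),(279.7,194.7)],0.014)
print(P,P.mean(0))
for i in range(4): print(np.linalg.norm(P[i]-P[(i+1)%4]))
e=(P[0]-P[3]+P[1]-P[2]);print(np.degrees(np.arctan2(e[1],e[0])))
s=r.read_state();Rm=Ro.from_quat(s["tool_rot"]).as_matrix();print(s["ee_pos"],Rm)
d=P.mean(0)-s["ee_pos"]; print("tool frame shift",Rm.T@d)
R=np.array(c["R"]);print("camera centre",-R.T@c["t"])
E
```

```text
[[0.3828 0.2902 0.014 ]
 [0.3977 0.3498 0.014 ]
 [0.527  0.3172 0.014 ]
 [0.5118 0.2564 0.014 ]] [0.4548 0.3034 0.014 ]
0.061403089119587355
0.13331032054284264
0.06264418293498851
0.13331012459051433
165.5980702653999
[0.4949 0.3061 0.3038] [[-0.9696  0.2449 -0.0001]
 [ 0.2449  0.9696 -0.0001]
 [ 0.0001 -0.0002 -1.    ]]
tool frame shift [ 0.0382 -0.0124  0.2898]
camera centre [0.4288 0.3237 0.3731]
```

```bash
python3 -m inch '[0.078,-0.024,0.05,0,-1, 0.078,-0.024,0.12,0,-1, 0.078,-0.024,0.2,0,-1, 0.078,-0.024,0.28,0,-1, 0.078,-0.024,0.35,0,-1, 0.078,-0.024,0.39,0,-1, 0.078,-0.024,0.42,0,-1, 0.078,-0.024,0.44,0,-1, 0.078,-0.024,0.44,0,-1, 0.078,-0.024,0.44,0,-1]' 25
python3 - <<'E'
from h import *
cam("wrist","wrist3"); s=r.read_state(); print(s["ee_pos"],s["force"])
E
```

```text
t: 2.35
ee_pos: [0.4547, 0.3039, 0.0844]
tool_rot: [0.123, 0.992, 0.0, 0.0]
force: [-0.0, -0.0, 0.2]
grip_width: 0.0852
[0.45485505 0.30409161 0.08478377] [0.04115572 0.23857679 0.1820597 ]
```

View pics/wrist3.png

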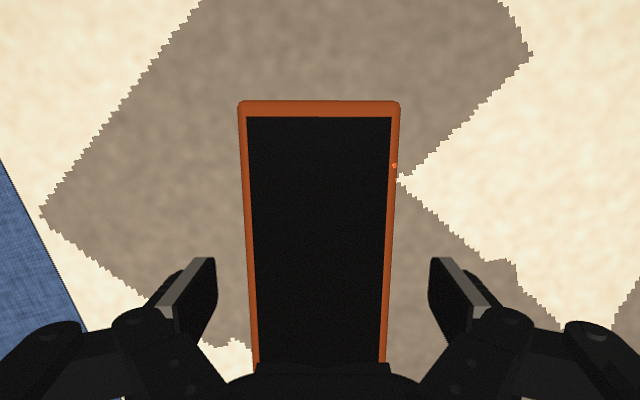

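```bash
python3 -m inch '[0,0,0.015,0,-1, 0,0,0.028,0,-1, 0,0,0.028,0,-1, 0,0,0.028,0,1, 0,0,0.028,0,1, 0,0,0.028,0,1, 0,0,0.028,0,1, 0,0,0.028,0,1, 0,0,0.028,0,1, 0,0,0.028,0,1]' 25
python3 -m inch '[0,0,-0.01,0,1, 0,0,-0.03,0,1, 0,0,-0.06,0,1, 0,0,-0.1,0,1, 0,0,-0.1,0,1]' 25
python3 - <<'E'
from h import *
cam("wrist","wrist4"); cam("scene","scene4"); s=r.read_state(); print(s["ee_pos"],s["force"],s["grip_width"])
crop("s4","scene4",280,100,160,120,5)
E
```

```text
t: 3.4
ee_pos: [0.4543, 0.3038, 0.0701]
tool_rot: [0.122, 0.993, -0.0, 0.0]
force: [-1.7, -1.4, 4.7]
grip_width: 0.0633
t: 3.9
ee_pos: [0.4557, 0.3048, 0.1226]
tool_rot: [0.122, 0.992, 0.002, 0.002]
force: [0.9, -0.2, -2.1]
grip_width: 0.0631
[0.45432714 0.30391238 0.12018295] [ 0.20420163  0.15598925 -2.44020459] 0.06348996993915398
```

View pics/wrist4.png

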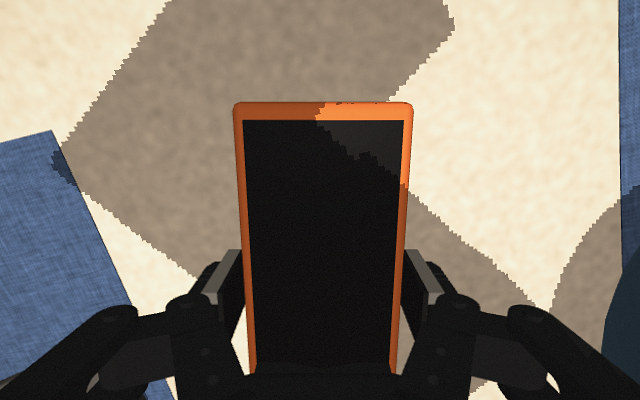

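View pics/s4.png

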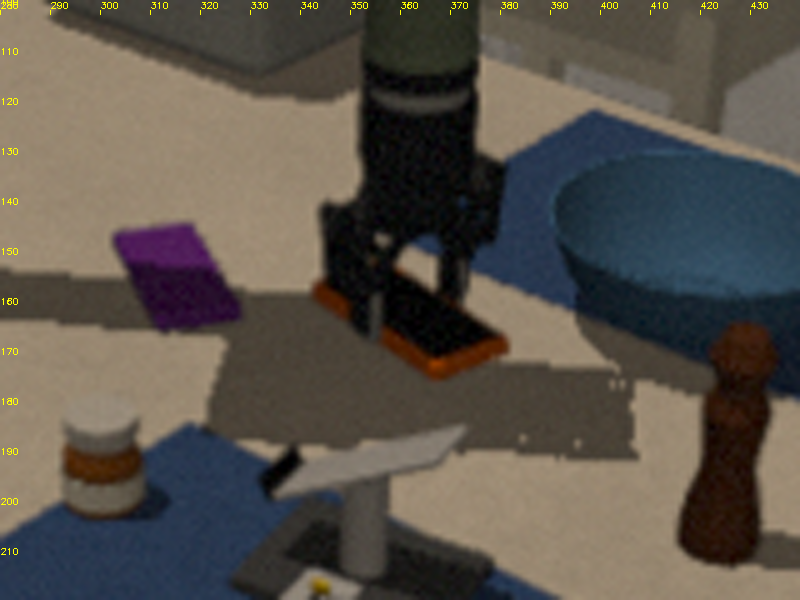

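```bash
python3 -m inch '[0,0,-0.05,0,1, 0,0,-0.12,-0.01,1, -0.04,-0.035,-0.18,-0.02,1, -0.09,-0.08,-0.22,-0.03,1, -0.15,-0.135,-0.22,-0.045,1, -0.21,-0.19,-0.22,-0.06,1, -0.27,-0.245,-0.22,-0.0683,1, -0.31,-0.28,-0.22,-0.0683,1, -0.33,-0.3,-0.22,-0.0683,1, -0.33,-0.3,-0.22,-0.0683,1]' 25
python3 - <<'E'
from h import *
cam("wrist","wrist5"); cam("side","side5"); s=r.read_state(); print(s["ee_pos"],s["force"],s["grip_width"],s["joint_positions"])
print(Ro.from_quat(s["tool_rot"]).as_matrix())
crop("s5","side5",220,120,160,140,5)
E
```

```text
t: 5.0
ee_pos: [0.5782, 0.117, 0.2287]
tool_rot: [-0.091, 0.996, -0.0, -0.001]
force: [-0.5, 0.5, -1.4]
grip_width: 0.063
[0.57713824 0.11892765 0.22916409] [ 0.53718159  0.24352258 -1.67051934] 0.06295712877735128 [ 1.83336336e-01  3.97542330e-01  1.64259925e+00  9.84205190e-04
  1.10340167e+00 -1.57186981e+00]
[[-9.83123989e-01 -1.82928686e-01 -2.07790144e-03]
 [-1.82930096e-01  9.83125791e-01  5.08339305e-04]
 [ 1.94984865e-03  8.79871274e-04 -9.99997712e-01]]
```

View pics/wrist5.png

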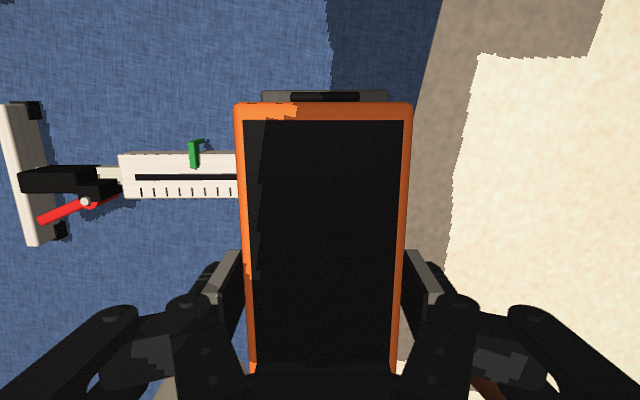

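View pics/s5.png

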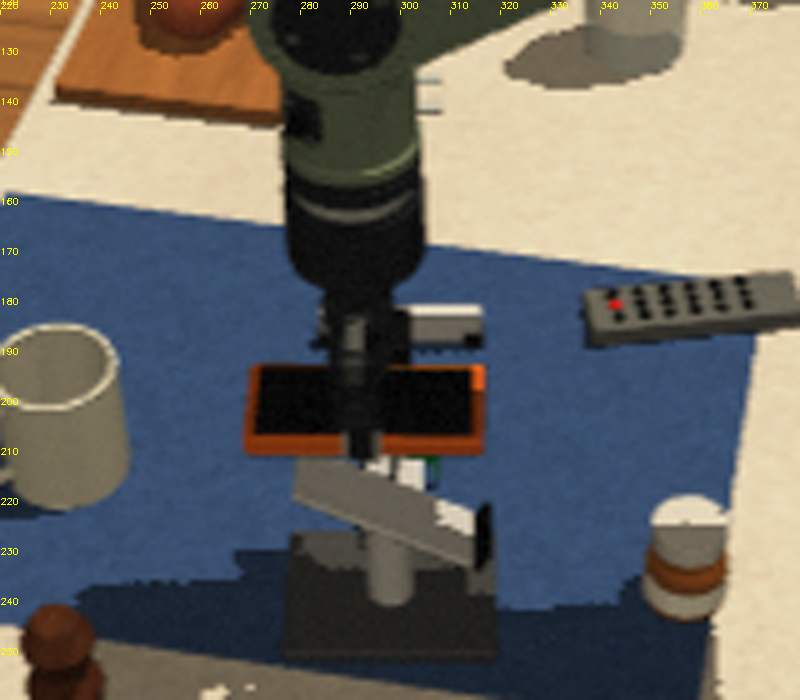

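```bash
python3 -m inch '[0,0,0.03,0,1, 0,0,0.06,0,1, 0,0,0.075,0,1, 0,0,0.083,0,1, 0,0,0.09,0,1, 0,0,0.096,0,1, 0,0,0.102,0,1, 0,0,0.105,0,1, 0,0,0.105,0,1]' 20
python3 - <<'E'
from h import *
cam("side","side6"); s=r.read_state(); print(s["ee_pos"],s["force"],s["grip_width"])
crop("s6","side6",220,120,160,140,5)
E
```

```text
t: 6.0
ee_pos: [0.5769, 0.1188, 0.1786]
tool_rot: [-0.092, 0.996, 0.0, -0.001]
force: [-5.5, 0.8, 3.9]
grip_width: 0.0632
[0.57696163 0.11885723 0.17866562] [-5.64638762  0.57369562  3.21765263] 0.06332756067586542
```

View pics/s6.png

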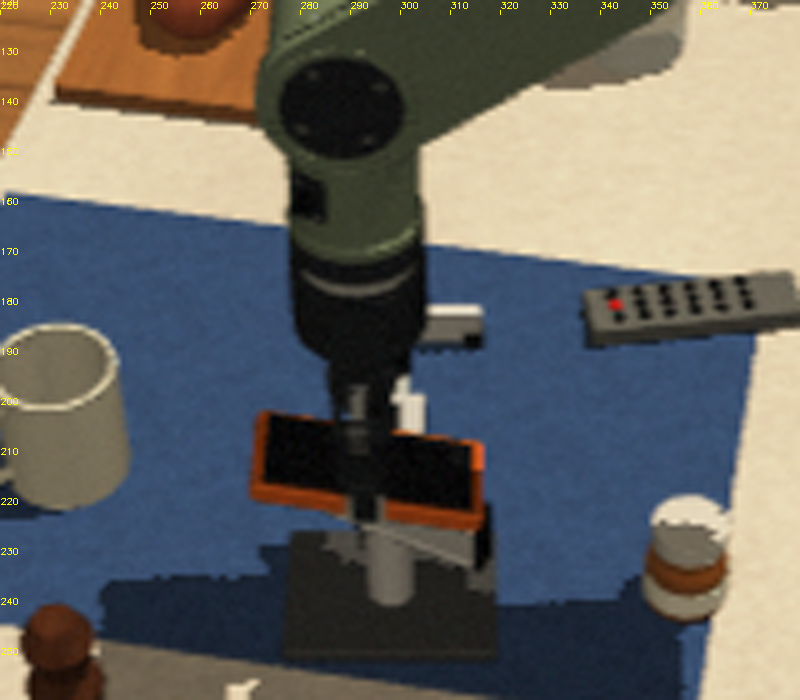

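```bash
python3 -m inch '[0,0,0.006,0,1, 0,0,0.012,0,1, 0,0,0.018,0,1, 0,0,0.023,0,1, 0,0,0.026,0,1, 0,0,0.026,0,1]' 20
python3 - <<'E'
from h import *
cam("side","side7"); cam("wrist","wrist7"); s=r.read_state(); print(s["ee_pos"],s["force"],s["grip_width"])
crop("s7","side7",220,120,160,140,5)
E
```

```text
t: 6.65
ee_pos: [0.5778, 0.119, 0.1655]
tool_rot: [-0.092, 0.996, 0.001, 0.0]
force: [-4.8, 2.5, 4.8]
grip_width: 0.0633
[0.57776199 0.11898753 0.16553095] [-4.70132416  1.7879418   4.19625702] 0.06324903435143928
```

View pics/s7.png

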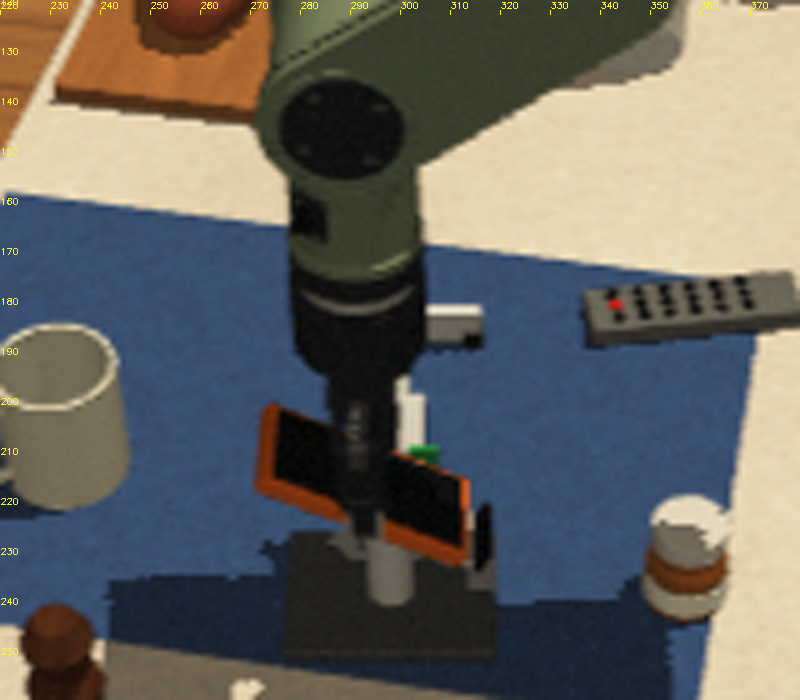

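View pics/wrist7.png

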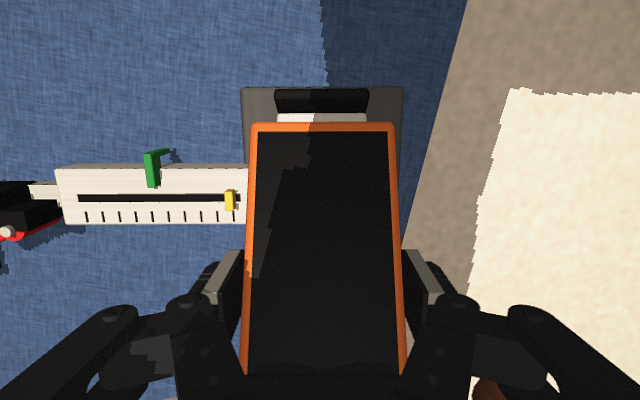

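```bash
python3 -m inch '[0,0,0.003,0,1, 0,0,0.004,0,1, 0,0,0.004,0,0.1, 0,0,0.004,0,-0.4, 0,0,0.004,0,-1, 0,0,0.004,0,-1, 0,0,0.004,0,-1, 0,0,0.004,0,-1]' 20
python3 - <<'E'
from h import *
cam("side","side8"); cam("wrist","wrist8"); s=r.read_state(); print(s["ee_pos"],s["force"],s["grip_width"])
crop("s8","side8",220,120,160,140,5)
E
```

```text
t: 7.55
ee_pos: [0.5782, 0.1182, 0.1622]
tool_rot: [-0.092, 0.996, -0.0, 0.0]
force: [-0.6, -1.4, 0.6]
grip_width: 0.0856
[0.57809509 0.1182006  0.16218728] [0.3794856  0.09984671 0.6889849 ] 0.08526407698549243
```

View pics/s8.png

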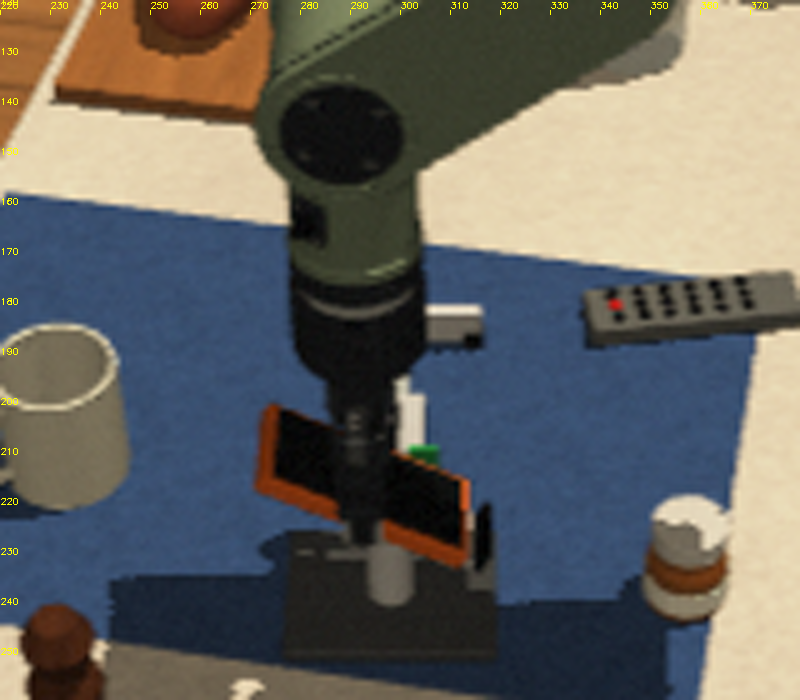

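View pics/wrist8.png

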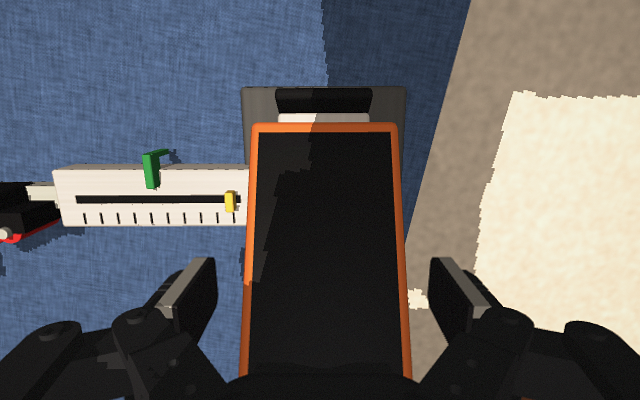

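```bash
cat >> h.py <<'E'
PSI=np.radians(10.4); O=np.array([.5693,.1167,.088])
RS=Ro.from_euler('z',PSI).as_matrix(); RR=RS@Ro.from_euler('y',-.52).as_matrix()
def pix2rest(c,uv,zl):
    "intersection of pixel rays with the plane z=zl of the rest frame, in rest frame"
    p=cv2.undistortPoints(np.array(uv,float).reshape(-1,1,2),K(c),np.array(c["D"],float)).reshape(-1,2)
    R=np.array(c["R"]);t=np.array(c["t"]); o=RR.T@(-R.T@t-O); d=np.c_[p,np.ones(len(p))]@R@RR
    return o+d*((np.asarray(zl)-o[2])/d[:,2])[:,None]
E
python3 - <<'E'
from h import *
crop("w8","wrist8",230,80,190,150,4)
E
```

```text
(no output)
```

View pics/w8.png

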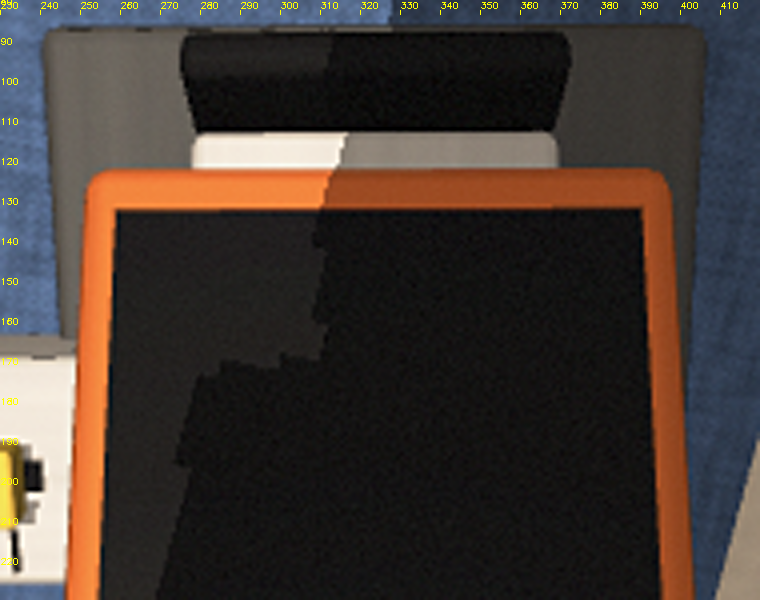

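```bash
python3 - <<'E'
from h import *
np.set_printoptions(precision=4,suppress=True)
c=load("wrist8")
print("plate start",pix2rest(c,[(230+192/4,113.2),(230+557/4,113.2)],0))
print("phone end",pix2rest(c,[(251.8,122.3),(397.5,122.6)],.014), "assuming z0", pix2rest(c,[(251.8,122.3),(397.5,122.6)],.0))
E
```

```text
plate start [[-0.0603 -0.0212  0.    ]
 [-0.0604  0.0221  0.    ]]
phone end [[-0.0487 -0.0304  0.014 ]
 [-0.0487  0.032   0.014 ]] assuming z0 [[-0.0556 -0.0334  0.    ]
 [-0.0556  0.0352  0.    ]]
```

```bash
python3 -m inch '[0,0,0,0,1, 0,0,0,0,1, 0,0,0,0,1, 0,0,0,0,1, 0.006,0,0.0035,0,1, 0.012,0,0.007,0,1, 0.018,0,0.0105,0,1, 0.022,0,0.0125,0,1, 0.022,0,0.0125,0,1]' 20
python3 -m inch '[0,0,0,0,0.1, 0,0,0,0,-0.4, 0,0,0,0,-1, 0,0,0,0,-1, 0,0,0,0,-1, 0,0,0,0,-1]' 20
python3 - <<'E'
from h import *
cam("wrist","wrist9"); s=r.read_state(); print(s["ee_pos"],s["force"],s["grip_width"])
crop("w9","wrist9",230,80,190,150,4)
E
```

```text
t: 8.55
ee_pos: [0.5685, 0.1165, 0.1571]
tool_rot: [-0.092, 0.996, 0.0, 0.002]
force: [4.8, 0.6, 3.9]
grip_width: 0.0636
t: 9.15
ee_pos: [0.5664, 0.1161, 0.1555]
tool_rot: [-0.092, 0.996, -0.0, -0.001]
force: [-0.1, 0.4, 0.6]
grip_width: 0.0854
[0.56657253 0.11614054 0.15569749] [ 0.27759686 -0.00575836 -0.1159764 ] 0.08550716344436586
```

View pics/w9.png

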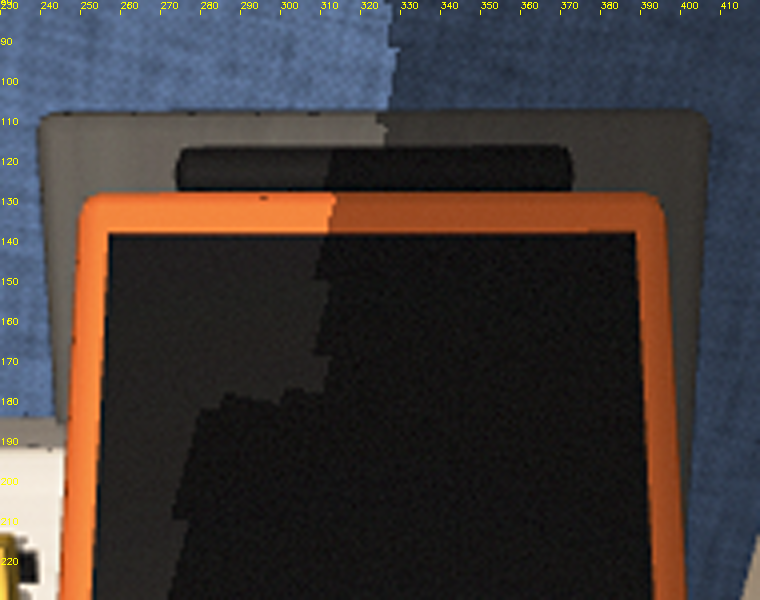

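```bash
python3 -m inch '[0,0,-0.03,0,-1, 0,0,-0.08,0,-1, 0,0,-0.15,0,-1, 0,0,-0.22,0.0,-1, 0,-0.03,-0.24,0.02,-1, -0.006,-0.11,-0.24,0.045,-1, -0.01,-0.2,-0.24,0.068,-1, -0.0137,-0.28,-0.24,0.09,-1, -0.0137,-0.33,-0.24,0.115,-1, -0.0137,-0.33,-0.24,0.138,-1]' 20
python3 -m inch '[0,0,0,0.023,-1, 0,0,0,0.046,-1, 0,0,0,0.069,-1, 0,0,0,0.092,-1, 0,0,0,0.112,-0.9, 0,0,0,0.112,-0.8, 0,0,0,0.112,-0.8]' 20
python3 - <<'E'
from h import *
cam("wrist","wrist10"); cam("scene","scene10"); cam("side","side10"); s=r.read_state(); print(s["ee_pos"],s["grip_width"]); print(Ro.from_quat(s["tool_rot"]).as_matrix().round(4))
E
```

```text
t: 10.2
ee_pos: [0.6043, -0.048, 0.2757]
tool_rot: [0.339, 0.941, -0.001, -0.0]
force: [-0.2, 0.7, -0.3]
grip_width: 0.0854
t: 10.9
ee_pos: [0.6039, -0.0447, 0.276]
tool_rot: [0.637, 0.77, -0.0, -0.0]
force: [-0.4, 0.6, 0.4]
grip_width: 0.0766
[ 0.60400076 -0.04469633  0.27611857] 0.07660433769959396
[[-1.860e-01  9.826e-01 -1.000e-04]
 [ 9.826e-01  1.860e-01  0.000e+00]
 [ 0.000e+00 -1.000e-04 -1.000e+00]]
```

View pics/wrist10.png

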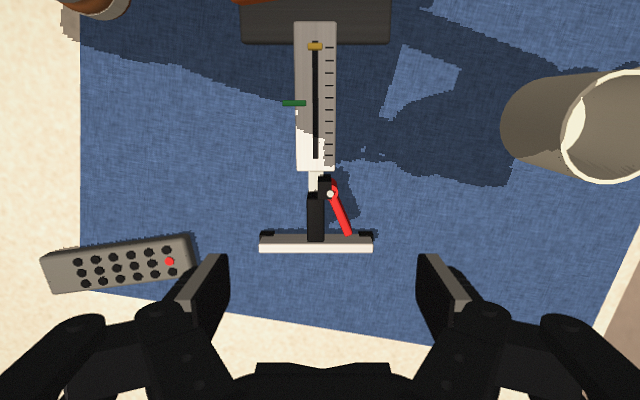

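View pics/scene10.png

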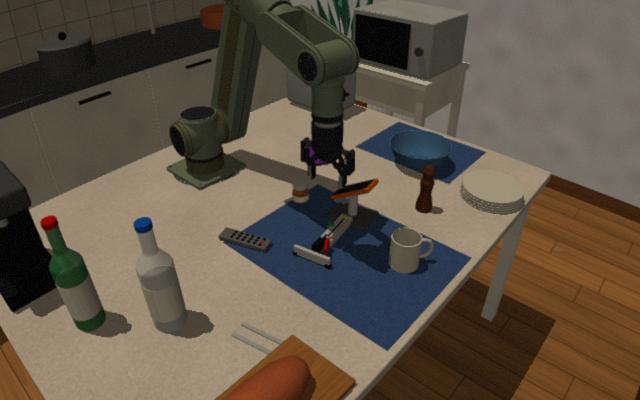

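```bash
python3 - <<'E'
from h import *
crop("w10a","wrist10",270,15,100,150,5)
crop("w10b","wrist10",250,160,135,100,5)
E
```

```text
(no output)
```

View pics/w10a.png

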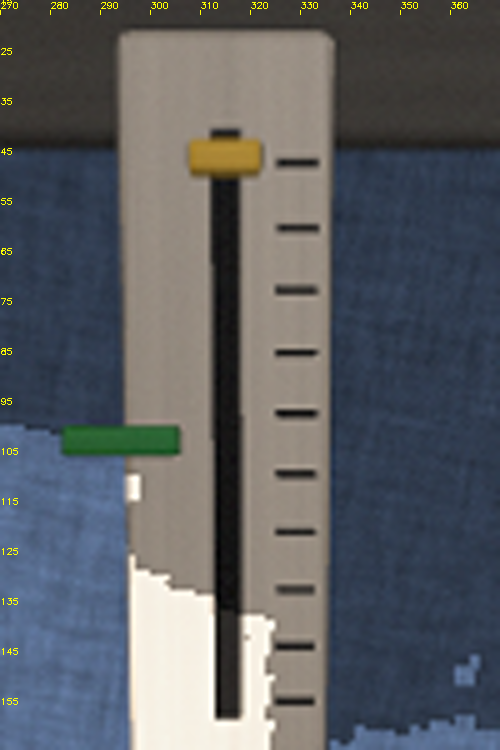

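View pics/w10b.png

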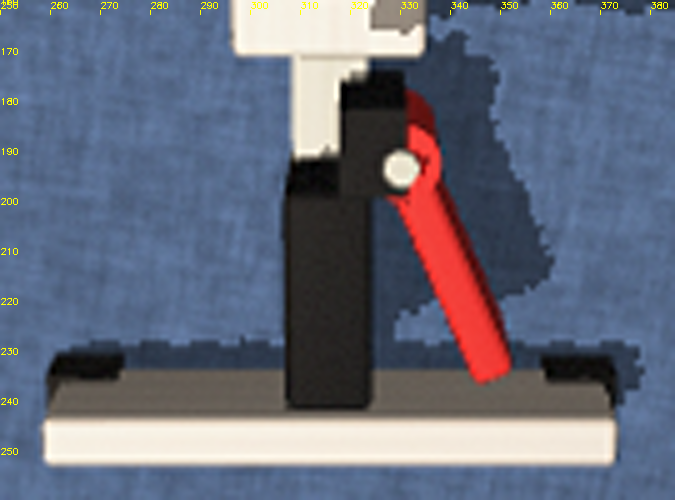

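```bash
python3 - <<'E'
from h import *
np.set_printoptions(precision=4,suppress=True)
c=load("wrist10")
def st(uv,z): return (pix2w(c,uv,z)-[O[0],O[1],0])@RS
print("ptr",st([(315,45.8)],.035),"mark",st([(294.2,103.2)],.034))
print("ticks",st([(329.5,15+v/5) for v in (162,228,290,352,413,473,531,589,646,701)],.026)[:,1])
print("bar inner-top",st([(250+48/5,160+417/5),(250+614/5,160+415/5)],.034))
print("bar outer-top",st([(250+46/5,160+464/5),(250+614/5,160+463/5)],.034))
print("block outer end top", st([(250+287/5,160+200/5),(250+371/5,160+200/5)],.046))
print("pin",st([(250+402/5,160+170/5)],.046)); print("lever tip",st([(250+492/5,160+376/5)],.044))
c=load("side1");print("remote",pix2w(c,[(337,187),(381,184),(380,176)],.01))
c=load("scene1");print("scene cam",-c["R"].T@c["t"])
s=r.read_state();Rm=Ro.from_quat(s["tool_rot"]).as_matrix()
print((s["ee_pos"]-[O[0],O[1],0])@RS)
tg=np.array([O[0],O[1],0])+RS@np.array([.0045,-.210,.077]); print("shift to grip start",(Rm.T@(tg-s["ee_pos"])), (Rm.T@(tg-s["ee_pos"]))/.5)
E
```

```text
ptr [[-0.0006 -0.0548  0.035 ]] mark [[-0.0182 -0.0995  0.034 ]]
ticks [-0.0548 -0.065  -0.0748 -0.0847 -0.0947 -0.1048 -0.1146 -0.1247 -0.1347
 -0.1446]
bar inner-top [[-0.0528 -0.2275  0.034 ]
 [ 0.0541 -0.2263  0.034 ]]
bar outer-top [[-0.0536 -0.2372  0.034 ]
 [ 0.0546 -0.2362  0.034 ]]
block outer end top [[-0.0069 -0.1811  0.046 ]
 [ 0.0078 -0.181   0.046 ]]
pin [[ 0.0132 -0.1755  0.046 ]]
lever tip [[ 0.0301 -0.2147  0.044 ]]
remote [[ 0.4853 -0.1319  0.01  ]
 [ 0.3394 -0.1748  0.01  ]
 [ 0.3466 -0.2156  0.01  ]]
scene cam [ 1.2395 -0.7842  0.8335]
[ 0.005  -0.165   0.2761]
shift to grip start [-0.045  -0.0007  0.1991] [-0.09   -0.0014  0.3982]
```

```bash
python3 -m inch '[-0.045,0,0.06,0,-0.8, -0.09,0,0.13,0,-0.8, -0.09,0,0.2,0,-0.8, -0.09,0,0.26,0,-0.8, -0.09,0,0.31,0,-0.8, -0.09,0,0.35,0,-0.8, -0.09,0,0.38,0,-0.8, -0.09,0,0.398,0,-0.8, -0.09,0,0.398,0,-0.8]' 20
python3 - <<'E'
from h import *
cam("wrist","wrist11"); cam("scene","scene11"); s=r.read_state(); print(s["ee_pos"],s["force"],s["grip_width"]);print((s["ee_pos"]-[O[0],O[1],0])@RS)
crop("s11","scene11",270,150,150,120,5)
E
```

```text
t: 11.95
ee_pos: [0.6118, -0.0888, 0.076]
tool_rot: [0.638, 0.77, -0.001, -0.001]
force: [-0.1, 0.4, 0.3]
grip_width: 0.0769
[ 0.61283026 -0.0890052   0.07772668] [0.55211276 0.49563522 0.5922926 ] 0.07699773616477056
[ 0.00568139 -0.21018382  0.07772668]
```

View pics/wrist11.png

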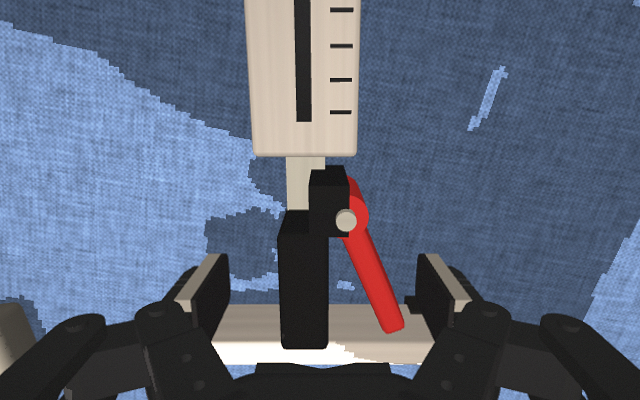

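View pics/s11.png

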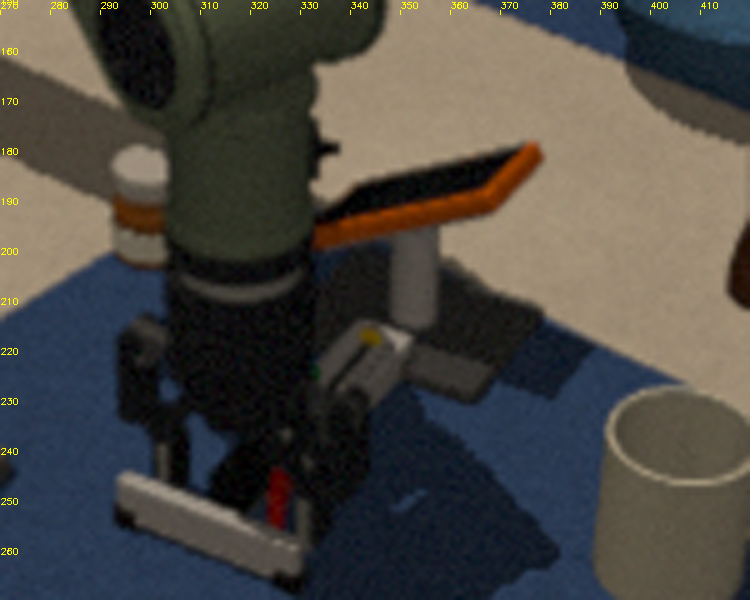

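```bash
python3 -m inch '[0,0,0,0,-0.55, 0,0,0,0,-0.55, -0.01,0,0,0,-0.55, -0.02,0,0,0,-0.55, -0.03,0,0,0,-0.55, -0.04,0,0,0,-0.55, -0.05,0,0,0,-0.55, -0.06,0,0,0,-0.55, -0.06,0,0,0,-0.55]' 20
python3 - <<'E'
from h import *
cam("wrist","wrist12"); cam("scene","scene12"); s=r.read_state(); print(s["ee_pos"],s["force"],s["grip_width"]);print((s["ee_pos"]-[O[0],O[1],0])@RS)
crop("s12","scene12",270,170,150,110,5)
E
```

```text
t: 12.95
ee_pos: [0.6183, -0.1192, 0.0773]
tool_rot: [0.639, 0.769, 0.0, 0.001]
force: [1.1, 3.8, 2.2]
grip_width: 0.0659
[ 0.61814108 -0.11873104  0.07710667] [1.08169884 3.8015323  1.33111182] 0.06595356763499563
[ 0.00553888 -0.24038     0.07710667]
```

View pics/wrist12.png

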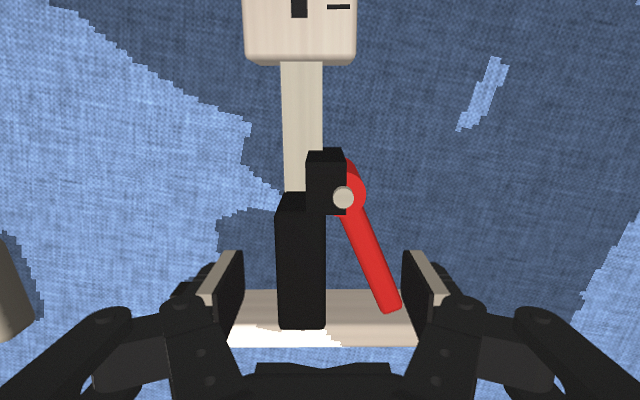

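View pics/s12.png

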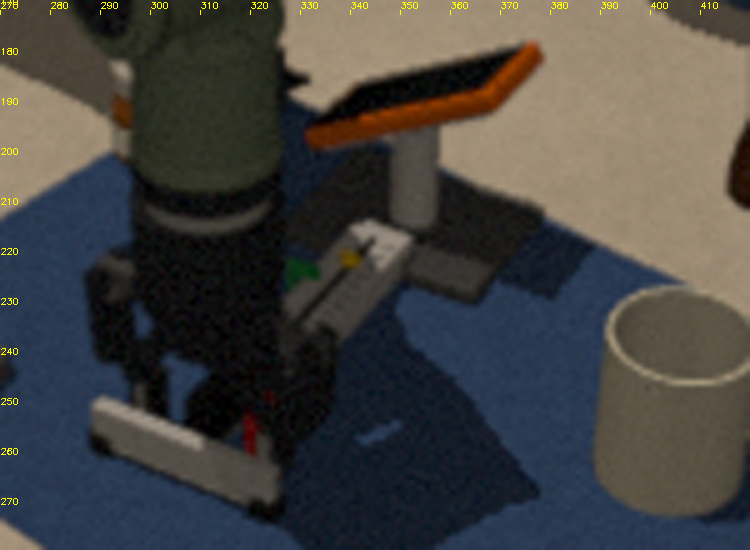

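```bash
cat >> h.py <<'E'
def st(c,uv,z): return (pix2w(c,uv,z)-[O[0],O[1],0])@RS
E
python3 - <<'E'
from h import *
np.set_printoptions(precision=4,suppress=True)
for n,uv in (("wrist11",(345.5,220)),("wrist12",(343.5,197.5))):
    print(n,st(load(n),[uv],.046))
print("block end", st(load("wrist11"),[(303,344)],.046), st(load("wrist12"),[(300.5,325)],.046))
c=load("scene12"); print("ptr",st(c,[(270+350/5,170+256/5)],.035),"mark",st(c,[(270+303/5,170+270/5)],.034))
c=load("scene11"); print("ptr11",st(c,[(270+371/5,150+334/5)],.035))
E
```

```text
wrist11 [[ 0.0128 -0.1747  0.046 ]]
wrist12 [[ 0.0132 -0.1992  0.046 ]]
block end [[-0.0002 -0.2177  0.046 ]] [[-0.0001 -0.2425  0.046 ]]
ptr [[ 0.0019 -0.0827  0.035 ]] mark [[-0.0152 -0.1065  0.034 ]]
ptr11 [[ 0.0022 -0.0584  0.035 ]]
```

```bash
python3 -m inch '[-0.01,0,0,0,-0.55, -0.02,0,0,0,-0.55, -0.03,0,0,0,-0.55, -0.036,0,0,0,-0.55, -0.0396,0,0,0,-0.55, -0.0396,0,0,0,-0.55, -0.0396,0,0,0,-0.55]' 20
python3 - <<'E'
from h import *
cam("wrist","wrist13"); cam("scene","scene13"); cam("side","side13"); s=r.read_state(); print(s["ee_pos"],s["force"],s["grip_width"]);print((s["ee_pos"]-[O[0],O[1],0])@RS)
crop("s13","scene13",290,190,100,75,8)
crop("d13","side13",265,160,80,80,7)
E
```

```text
t: 13.75
ee_pos: [0.6217, -0.1378, 0.0771]
tool_rot: [0.638, 0.77, 0.0, 0.0]
force: [1.2, 3.8, 0.9]
grip_width: 0.0661
[ 0.62169742 -0.13775122  0.07709001] [1.49490564 4.54301902 1.07232058] 0.06605582344702421
[ 0.00560329 -0.2597297   0.07709001]
```

View pics/wrist13.png

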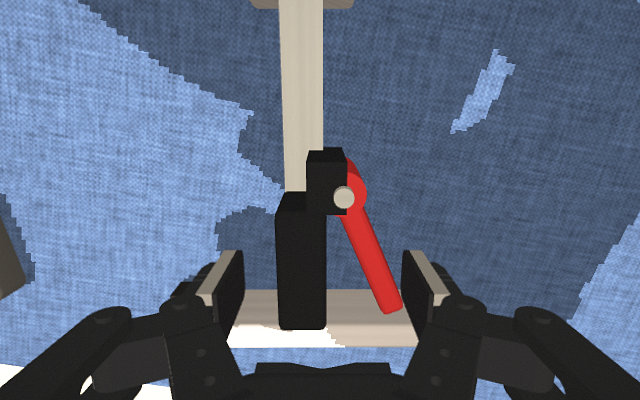

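View pics/s13.png

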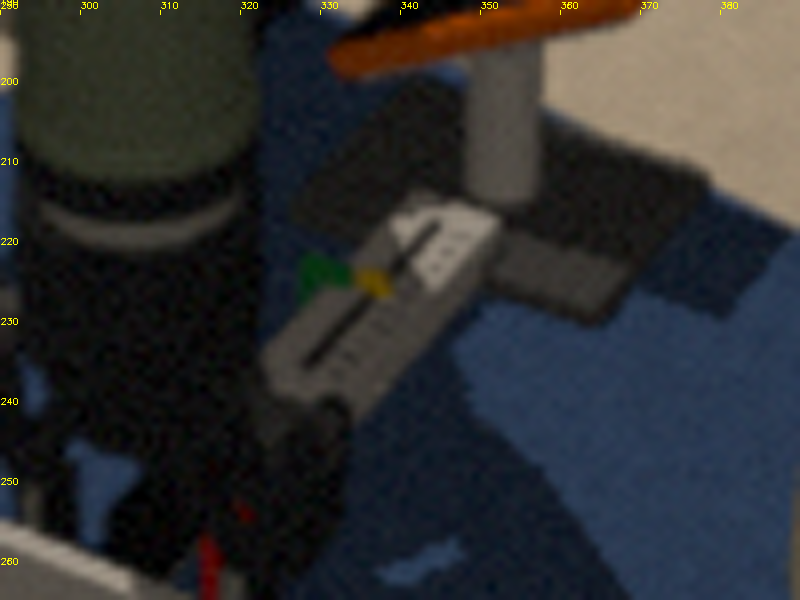

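View pics/d13.png

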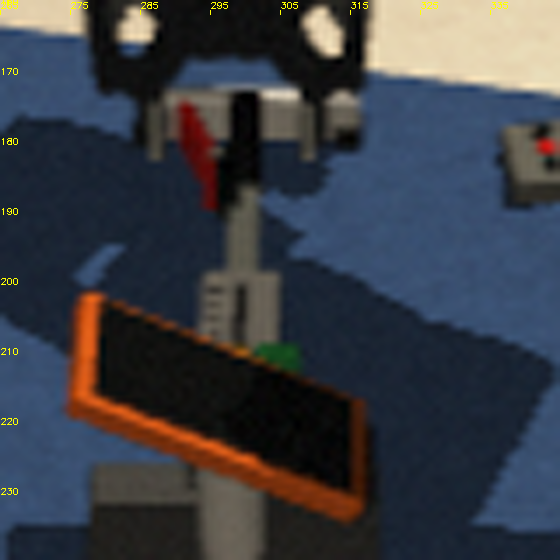

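```bash
python3 - <<'E'
from h import *
np.set_printoptions(precision=4,suppress=True)
c=load("scene13")
def pr(P): return w2pix(c,[O*[1,1,0]+RS@np.array(p) for p in P])
print("pred mark top corners crop", (pr([(-.028,-.097,.034),(-.008,-.097,.034),(-.008,-.102,.034),(-.028,-.102,.034)])-[290,190])*8)
print("pred ptr top corners crop at y=-.0995",(pr([(-.006,-.097,.035),(.006,-.097,.035),(.006,-.102,.035),(-.006,-.102,.035)])-[290,190])*8)
w=load("wrist13"); print("pin",st(w,[(343.7,197.5)],.046),"block",st(w,[(301,326)],.046))
im=cv2.imread("pics/scene13.png")[218:234,322:345].astype(int)
print("yellow",[(322+x,218+y) for y in range(16) for x in range(23) if im[y,x,2]-im[y,x,0]>35])
print("green",[(322+x,218+y) for y in range(16) for x in range(23) if im[y,x,1]-im[y,x,2]>20 and im[y,x,1]-im[y,x,0]>10])
E
```

```text
pred mark top corners crop [[306.8011 246.7145]
 [355.7669 264.2518]
 [348.7461 271.7005]
 [299.6929 254.069 ]]
pred ptr top corners crop at y=-.0995 [[360.7386 263.7673]
 [390.4608 274.399 ]
 [383.5004 281.9119]
 [353.7238 271.2229]]
pin [[ 0.0132 -0.218   0.046 ]] block [[ 0.0001 -0.2617  0.046 ]]
yellow [(335, 223), (336, 223), (334, 224), (335, 224), (336, 224), (337, 224), (338, 224), (334, 225), (335, 225), (336, 225), (337, 225), (338, 225), (336, 226), (337, 226), (338, 226)]
green [(328, 222), (329, 222), (330, 222), (331, 222), (328, 223), (329, 223), (330, 223), (331, 223), (332, 223), (333, 223), (327, 224), (328, 224), (329, 224), (330, 224), (331, 224), (332, 224), (333, 224), (328, 225), (329, 225), (330, 225), (331, 225), (332, 225), (333, 225), (327, 226), (328, 226), (328, 227)]
```

```bash
python3 -m inch '[-0.0015,-0.002,-0.003,0,-0.55, -0.0015,-0.002,-0.003,0,-0.55, -0.0015,-0.002,-0.003,0,-0.55, -0.0015,-0.002,-0.003,0,-0.55, -0.0015,-0.002,-0.003,0,-0.4, -0.0015,-0.002,-0.003,0,-0.22, -0.0015,-0.002,-0.003,0,-0.22]' 30
python3 - <<'E'
from h import *
np.set_printoptions(precision=4,suppress=True)
cam("wrist","wrist14"); s=r.read_state(); print(s["ee_pos"],s["force"],s["grip_width"]);print((s["ee_pos"]-[O[0],O[1],0])@RS)
E
```

```text
t: 14.6
ee_pos: [0.622, -0.1385, 0.079]
tool_rot: [0.639, 0.77, 0.001, 0.001]
force: [4.1, 6.1, 1.0]
grip_width: 0.052
[ 0.622  -0.1385  0.0791] [4.334  5.6822 1.8418] 0.0523097598857668
[ 0.0058 -0.2605  0.0791]
```

View pics/wrist14.png

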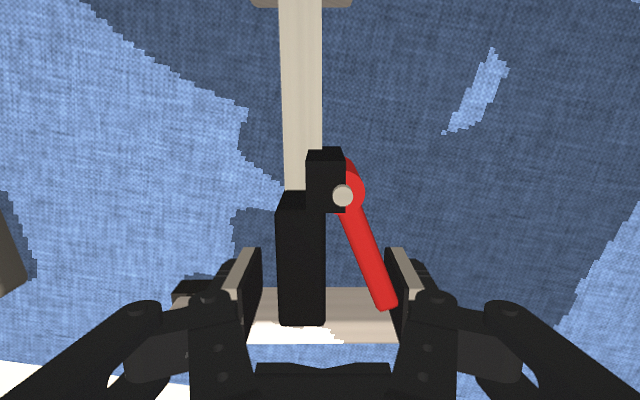

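```bash
python3 -m inch '[0,0,0,0,-0.1, 0,0,0,0,0.0, 0,0,0,0,0.1, 0,0,0,0,0.15, 0,0,0,0,0.15]' 30
python3 - <<'E'
from h import *
np.set_printoptions(precision=4,suppress=True)
cam("wrist","wrist15"); cam("scene","scene15"); s=r.read_state(); print(s["ee_pos"],s["force"],s["grip_width"]);print((s["ee_pos"]-[O[0],O[1],0])@RS)
crop("s15","scene15",290,190,100,75,8)
print("pin14",st(load("wrist14"),[(343,195.7)],.046))
E
```

```text
t: 15.15
ee_pos: [0.6235, -0.1386, 0.08]
tool_rot: [0.639, 0.769, 0.002, 0.003]
force: [7.0, 5.9, 2.9]
grip_width: 0.0365
[ 0.6235 -0.1386  0.08  ] [5.9916 5.7301 3.2553] 0.036448440187308896
[ 0.0072 -0.2609  0.08  ]
pin14 [[ 0.0133 -0.2188  0.046 ]]
```

View pics/wrist15.png

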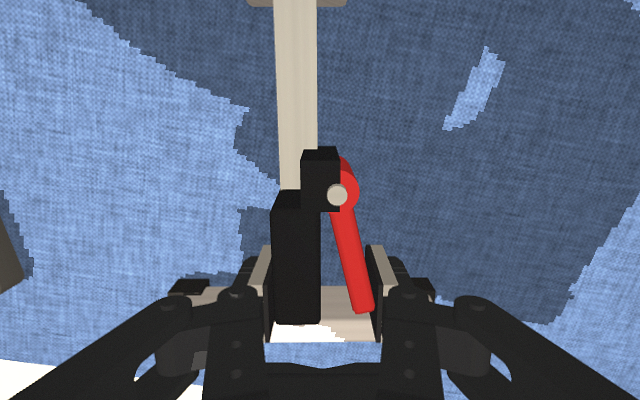

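View pics/s15.png

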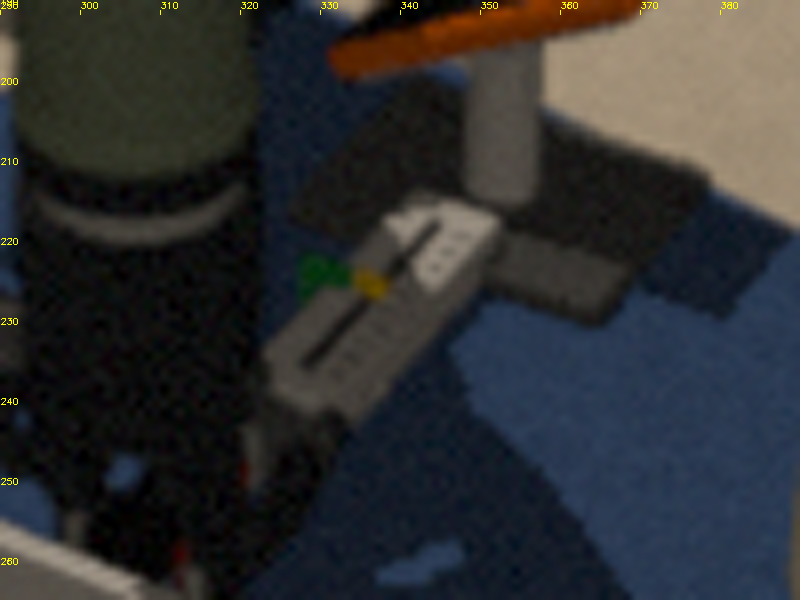

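```bash
python3 -m inch '[0,-0.003,0,0,0.25, 0,-0.003,0,0,0.35, 0,-0.003,0,0,0.45, 0,-0.003,0,0,0.6, 0,-0.003,0,0,0.8, 0,-0.003,0,0,0.8, 0,-0.003,0,0,0.8]' 30
python3 - <<'E'
from h import *
np.set_printoptions(precision=4,suppress=True)
cam("wrist","wrist16"); cam("scene","scene16"); cam("side","side16");s=r.read_state(); print(s["ee_pos"],s["force"],s["grip_width"]);print((s["ee_pos"]-[O[0],O[1],0])@RS)
crop("s16","scene16",290,190,100,75,8)
print("pin15",st(load("wrist15"),[(337,194.5)],.046))
E
```

```text
t: 15.95
ee_pos: [0.6193, -0.1391, 0.08]
tool_rot: [0.639, 0.77, 0.0, 0.0]
force: [-1.1, 4.7, 8.7]
grip_width: 0.0243
[ 0.6193 -0.1391  0.08  ] [-1.6798  4.0778  8.5441] 0.024529866213079975
[ 0.003  -0.2607  0.08  ]
pin15 [[ 0.0132 -0.2191  0.046 ]]
```

View pics/wrist16.png

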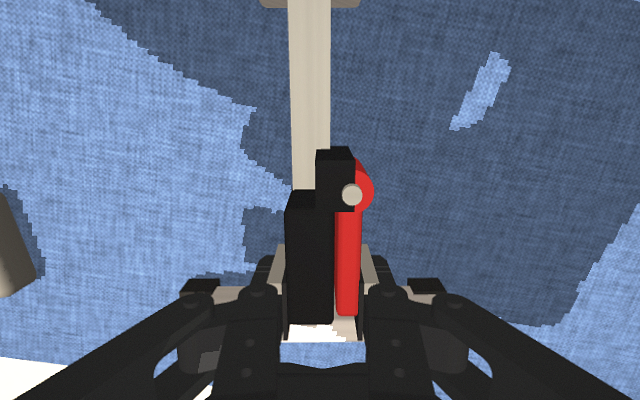

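View pics/s16.png

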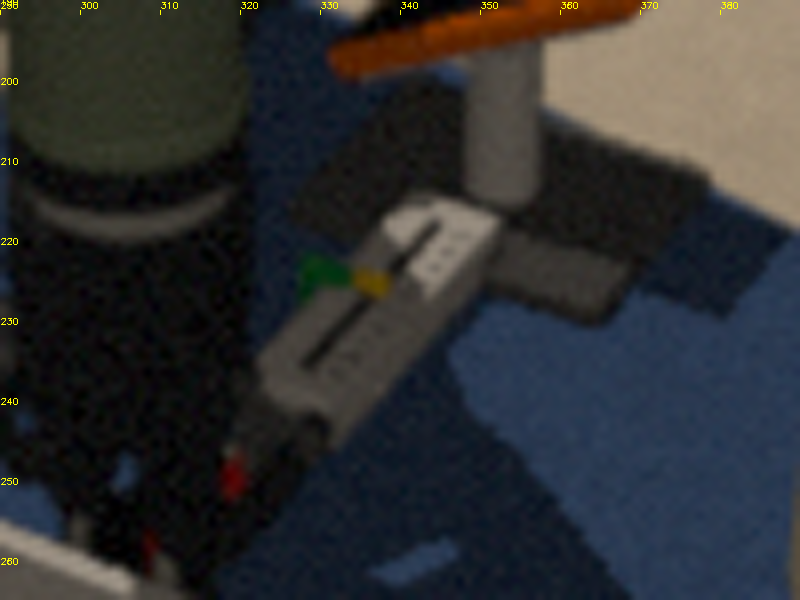

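```bash
python3 - <<'E'
from h import *
np.set_printoptions(precision=4,suppress=True)
w=load("wrist16")
print("pin16",st(w,[(352,195)],.046),"lever edge",st(w,[(358.5,225),(356,310)],.044))
c=load("scene16")
crop("d16","side16",260,150,100,100,7)
crop("w16","wrist16",270,130,120,220,3)
def pr(P): return w2pix(c,[O*[1,1,0]+RS@np.array(p) for p in P])
for n in ("scene13","scene15","scene16"):
    im=cv2.imread(f"pics/{n}.png")[215:236,320:347].astype(int)
    Y=np.argwhere(im[:,:,2]-im[:,:,0]>35)+[215,320]; G=np.argwhere((im[:,:,1]-im[:,:,2]>20)&(im[:,:,1]-im[:,:,0]>10))+[215,320]
    print(n,"yellow",Y.mean(0)[::-1]+.5,len(Y),"green",G.mean(0)[::-1]+.5,len(G))
# expected centroid shift per mm outward
print("px per 10mm outward",pr([(0,-.1095,.032)])-pr([(0,-.0995,.032)]))
print("ptr body centre if level",pr([(0,-.0995,.031)]),"mark body",pr([(-.018,-.0995,.03)]))
E
```

```text
pin16 [[ 0.0132 -0.219   0.046 ]] lever edge [[ 0.0157 -0.2293  0.044 ]
 [ 0.0158 -0.2598  0.044 ]]
scene13 yellow [336.6333 225.1   ] 15 green [330.3846 224.4615] 26
scene15 yellow [336.5   225.625] 16 green [330.46 224.3 ] 25
scene16 yellow [336.5667 225.3   ] 15 green [330.22 224.42] 25
px per 10mm outward [[-1.7542  1.8831]]
ptr body centre if level [[336.487  225.2263]] mark body [[330.9466 223.5153]]
```

View pics/d16.png

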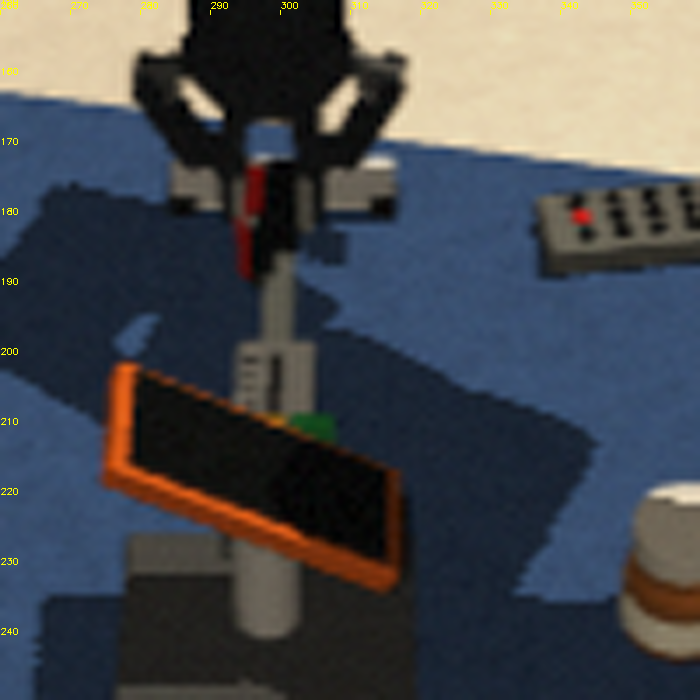

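View pics/w16.png

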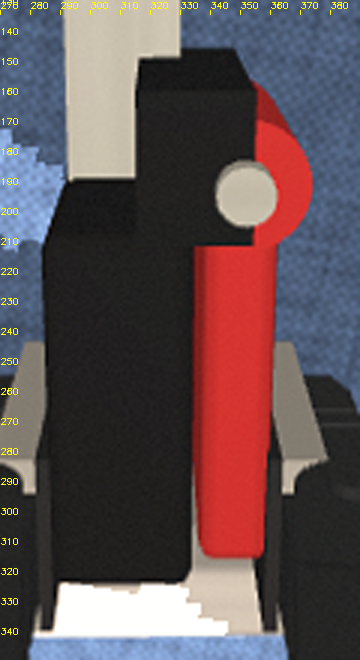

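```bash
python3 -m inch '[0,0,0,0,0.8, 0,0,0,0,0.8, 0,0,0,0,0.8, 0,0,0,0,0.8, 0,0,0,0,0.8]' 30
python3 - <<'E'
from h import *
np.set_printoptions(precision=1,suppress=True)
c=cam("side","side17"); c2=cam("scene","scene17"); s=r.read_state(); print(s["ee_pos"],s["force"],s["grip_width"],abs(s["qvel"]).max())
P=[O+RR@np.array([.008+a,b,z]) for a,b,z in [(-.068,.032,.014),(.068,.032,.014),(.068,-.032,.014),(-.068,-.032,.014),(-.068,.032,0),(.068,.032,0)]]
for n,cc in (("side17",c),("scene17",c2)):
    q=w2pix(cc,P); print(n,q.tolist()); 
    im=cv2.imread(f"pics/{n}.png"); S=6; x0,y0=(q.min(0)-12).astype(int); im=im[y0:y0+70,x0:x0+80]; im=cv2.resize(im,None,fx=S,fy=S,interpolation=cv2.INTER_CUBIC)
    for p in q: cv2.circle(im,tuple(((p+.5-[x0,y0])*S).astype(int)),3,(0,255,0),1)
    cv2.imwrite(f"pics/{n}c.png",im)
a,b=cv2.imread("pics/side17c.png"),cv2.imread("pics/scene17c.png"); h=min(a.shape[0],b.shape[0]); cv2.imwrite("pics/c17.png",cv2.resize(np.hstack([a[:h],b[:h]]),None,fx=.8,fy=.8))
E
```

```text
t: 16.6
ee_pos: [0.6193, -0.1391, 0.08]
tool_rot: [0.639, 0.77, 0.0, 0.0]
force: [-0.2, 3.8, 8.8]
grip_width: 0.0244
[ 0.6 -0.1  0.1] [-1.   3.8  8.8] 0.02415586554748229 0.0019155543403034708
side17 [[316.46702445830294, 232.14441235698754], [274.98514940735413, 216.07248777530978], [276.43401282216604, 200.38161386880753], [316.58682453936416, 216.44235107788046], [314.12117953660163, 234.89088901774113], [272.81425398393924, 219.00661863834324]]
scene17 [[341.04645586949806, 185.82519767773644], [377.94390236932577, 177.4335813573542], [367.99491155184455, 188.04854786865428], [330.452106416874, 196.0627467958318], [342.96965131470716, 189.82969027125768], [379.87777319382747, 181.72244147318935]]
```

View pics/c17.png

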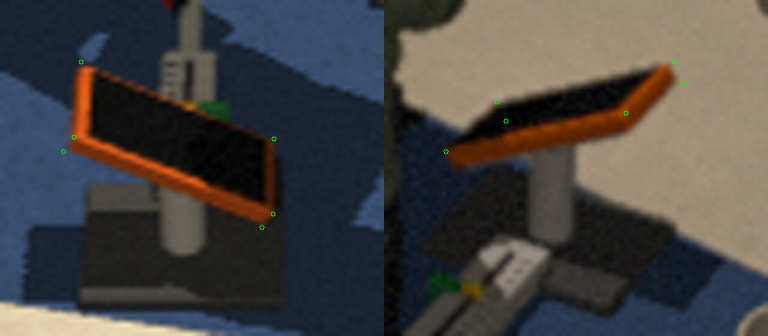

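```bash
python3 - <<'E'
from cell import r
print(r.close_job())
s=r.read_state(); print(s["t"],s["force"],s["grip_width"])
E
```

```text
the job is handed in; nothing more can be done
None
the job is handed in; nothing more can be done
```

The job is handed in at 16.6 s of the 58 s allowed. No verdict was reported.

**Phone:** I gripped it across its width, tipped it onto the slope against the rest's upper edge, and let go. It sat about 11 mm short of the lip, so I regripped it, slid it down to the lip and released it again. Seen in the wrist picture, its lower end meets the lip. Its corners in the side and scene pictures match a flat, straight phone at (8, 0, 0) mm to about 1 to 2 px (roughly 3 to 5 mm).

**Leg:** I pushed the cross-bar outward with the sides of the fingers and held the leg at the mark with the lever still open for over 0.5 s. Then I squeezed the lever shut against the block while still holding.

**Last checks:**

| Check | Result |
|---|---|
| Pointer against mark | level to about 1 mm: leg travel measured at 43.5 to 44.3 mm, against 44.1 to 44.6 mm needed |
| Lever | edge parallel to the block; grip width 24.2 mm against the 25 mm given for the closed lever |
| Outward pull on the tool | about 3.8 N |
| Upward force on the tool | about 8.8 N, steady; probably the pads dragging on the block as they closed |
| Joint speeds | practically zero |
| Other things on the table | nothing seen moving in the pictures; I did not measure them again |

The scene camera's absolute positions were several mm off from the wrist camera's, so from that camera I used only the pointer's position relative to the mark. No check failed.

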